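Sweep the loose lampholder rings into the pen

ROBOT

A 6-joint arm with a two-finger parallel gripper is mounted at the origin on the work surface. World frame = base frame: x ahead of the robot, y to its left, z up, the work surface at z = 0. Lengths are in mm, angles in rad, forces in N, time in s.
With the tool pointing down it reaches from about 350 to 775 mm from the base axis. Payload 5.5 kg.
Tool frame: the origin (TCP) lies midway between the tips of the shut fingers; the grasp point (between the pads) lies 19 mm behind it (grip_depth is the distance from the TCP to the grasp point, in mm); z points along the fingers, y is the line along which they close (so a half turn about z gives the same grasp; the last joint's range is limited). The gripper opens to 85 mm and grips with 20 to 120 N. Pads are 22 mm wide; open, the fingers measure 114 mm over their backs; the gripper's body (76 mm by 85 mm) begins 54 mm behind the grasp point. The pads swing forward as they close: fully open they stand 13 mm farther back than shut.
Start: joints at [1.163, 0.313, 0.046, 1.304, 0, 1.431], TCP at [152.175, 554.54, 231.323] pointing down, gripper open.
Joint ranges: [-2.76, 2.76], [-0.86, 1.69], [-1.03, 1.26], [-2.2, 2.34], [-1.47, 1.5], [-3.14, 3.14]. Speed limits (rad/s): [2.57, 2.57, 3.14, 3.14, 3.14, 3.14].

INTERFACE

Orientations are given as [roll, pitch, yaw] about the fixed x, y, z axes, in that order (R = Rz(yaw) Ry(pitch) Rx(roll)).
In Python, from workcell import get_state, get_image, close_job, trace, grip_depth gives the robot as it stands.
- The arm moves only by the shell command python3 -m jog 'ROWS' [FORCE]. ROWS is JSON, a list of rows, each an object with "slide": the shift along the world's x, y, z as a fraction of full scale, a list of three; "rot": the turn, a rotation vector about the world's x, y, z as a fraction of full scale, a list of three; "hand": the gripper command: -1 is fully open, 1 is shut, values between are in proportion. In form: [{"slide": [dx, dy, dz], "rot": [wx, wy, wz], "hand": hand}, ...]. A call has 1 to 8 rows; each row shifts and turns the commanded pose from where the row before left it; what a row does not reach is not made up. Full scale, the value 1, is 0.08 m for a shift and 90 degrees for a turn. A row lasts 1/12 s, in which the tool goes at most 41.7 mm and 7.16 degrees, less where a joint would pass 70% of its speed; a pose out of reach is approached as far as the arm can. A call with a number of a shift or a turn outside -1 to 1 is refused whole. A call with a gripper value outside its range is refused whole. The fingers move at their own pace and stop on an object; FORCE is the grip in N (left out, the last holds). Time passes only in rows, so rows that do not move let the fingers close. It gives the time, the measured TCP pose, the force, the opening and the grip force at its end, in the units of the state.
- get_state(): the state, without advancing time (a new reading comes with each control period).
- get_image(name): name is "side" or "top"; returns a dict with "img" (420x560x3 uint8, blue, green, red), "K" (3x3 intrinsics, pixels), "distortion" ([k1, k2, p1, p2, k3] as OpenCV has them; the pictures are not rectified), "R" (3x3) and "t" (3): a world point X has camera coordinates R X + t. Camera axes: x right, y down, z forward; pixel columns grow to the right and rows downward; lengths in mm; the calibration is good to about 2 mm. A picture is of the moment at which its call begins. There is no depth.
- close_job(): hands the job in; it is judged then, once.
Trained networks look in a picture, given as the dict that the camera call returned (one of the last four; its "shot" number tells which), for a name from the list of things; names that differ only in an ending like _2 or _b are one class to them, and where a whole thing is asked for, a point or a joint stands for the part that bears it (a point fixed in the world has none). Each returns a list of dicts, best first, with "confidence" (0 to 1); they miss things now and then, are a little off and sometimes report something else, mostly with a low value. They report only what shows in the picture. A call takes as long as a camera call. They do not tell look-alikes from the thing itself.
- trace(name, picture): "pixels" (420x560 bool, what is visible of it) and "pixel" ([column, row] in pixels, amid what is visible of it).
The state is a dict: "t": time; "joint_pos": joint angles; "qd": joint speeds; "tau": joint torques, N m; "ee_pos": TCP position; "eef_rot": TCP orientation; "ft_force": force on the tool from outside, world axes, zero at the start; "wrist_torque": the same for the moment, N m; "gripper_width": finger opening in mm; "gripper_force": force on a finger pad.
Only numpy, scipy, OpenCV 4.12 (cv2) and the standard library are available. Lean on these libraries where they do the work, as an engineer would, in place of code of your own. Each camera call takes 0.05 s, during which the arm holds its last target. There are 200 camera calls.

TASK

Sweep the three loose brass lampholder rings across the slate with your fingertips, one by one or together, until all of them lie flat and wholly inside the three-sided aluminium pen. Slide them steadily, without lifting or flicking any, and leave everything else on the desk where it stands.

Things in the scene. Friction and masses are not known exactly. Their poses are not given: they have to be found in the camera images.
- pen: the sweep pen: a fixed U of 4 mm aluminium strip, 24 mm high, standing on the slate, with no floor and no lip, so the slate runs on into it. Inside it is 200 mm wide and 120 mm deep. Origin on the slate at the middle of its open mouth; its y axis points inward from the mouth to the back wall (at y = 120 mm), its x axis runs along the mouth (side walls' inner faces at x = -100 and +100 mm). The mouth faces roughly to the robot's right
- ring1: one of three alike loose flat brass lampholder rings, 40 mm outside diameter, 26 mm hole, 14 mm high, about 50 g, lying flat on the slate; origin at the centre of its underside, z up
- ring2: one of three alike loose flat brass lampholder rings, 40 mm outside diameter, 26 mm hole, 14 mm high, about 50 g, lying flat on the slate; origin at the centre of its underside, z up
- ring3: one of three alike loose flat brass lampholder rings, 40 mm outside diameter, 26 mm hole, 14 mm high, about 50 g, lying flat on the slate; origin at the centre of its underside, z up
- bell: bystander: loose round brass desk bell, 84 mm across, 54 mm high; origin at the centre of its underside
- socket: bystander: loose white porcelain lamp socket, 54 mm across, 46 mm high; origin at the centre of its underside
- switchbox: bystander: loose black ebonite toggle switch box, 70 mm (x) by 90 mm (y), 56 mm high with its two toggles; origin at the centre of its underside
- pillar: bystander: loose upright brass terminal pillar, 28 mm across, 40 mm high; origin at the centre of its underside
- insulator: bystander: loose upright white porcelain stand-off, 30 mm across, 40 mm high; origin at the centre of its underside
- driver: bystander: loose screwdriver, 180 mm long, lying along its own x axis, about 30 mm high at most; origin at the middle of its underside
- hood: bystander: loose red enamelled cue lamp hood, 96 mm across, 100 mm high; origin at the centre of its underside
There are look-alikes about, which are no part of the job. What is shaped like the ring2 but turquoise is not meant. Leave any black look-alike of the ring3 alone.

How it is judged:
By the outcome, as a careful person would: the job done as asked, in the order asked, and still so for the second after the job is handed in, with the robot touching nothing.
It also fails if it takes over 64 s, if anything falls off the work surface, if the arm or the gripper's body presses on something with over 40 N, if the wrist force passes 120 N, or if a joint passes its speed limit or range.

## Working session

There is one attempt and no reset: what is moved stays moved. The work goes in short steps, Python scripts to look and compute and a shell command to move; the robot and the scene stay as the last step left them, time stands still between calls to the robot, and variables do not carry over. Pictures are saved under pics/ and viewed, at most 10 in all, crops included, and the job is handed in when it is done.

```bash
mkdir -p pics; cat > h.py <<'E'
import numpy as np,cv2
from workcell import *
def w(p,c,z):
    q=cv2.undistortPoints(np.array([[p]],float),np.array(c['K']),np.array(c['distortion']))[0,0]
    R=np.array(c['R']);t=np.array(c['t']).ravel();d=R.T@np.array([q[0],q[1],1]);o=-R.T@t
    return (o+d*(z-o[2])/d[2])
def px(X,c):
    return cv2.projectPoints(np.array([X],float).reshape(-1,3),cv2.Rodrigues(np.array(c['R'],float))[0],np.array(c['t'],float),np.array(c['K'],float),np.array(c['distortion'],float))[0].reshape(-1,2)
E
python3 - <<'E'
from h import *
s=get_state();print(s['ee_pos'],s['eef_rot'],s['gripper_width'])
c=get_image('top');cv2.imwrite('pics/top.png',c['img'])
d=get_image('side');cv2.imwrite('pics/side.png',d['img'])
for n,z in dict(pen=24,ring1=14,bell=54,socket=46,switchbox=40,pillar=40,insulator=40,driver=15,hood=100).items():
    for im,nm in((c,'top'),(d,'side')):
        for r in trace(n,im): print(nm,n,round(r['confidence'],2),np.round(r['pixel']),r['pixels'].sum(),np.round(w(r['pixel'],im,z if nm=='top' else z/2)[:2]))
E
```

```text
[151.98370239 554.02162523 230.39602265] [-3.13976188e+00 -2.68273737e-04  2.87371859e+00] 85.43695557164516
top pen 0.7 [106. 211.] 611 [533. 269.]
top pen 0.67 [223. 146.] 123 [708. -32.]
side pen 0.58 [176. 158.] 796 [503. 281.]
side ring1 0.79 [261. 222.] 197 [ 540. -152.]
side ring1 0.7 [229. 229.] 220 [ 465. -140.]
side ring1 0.67 [240. 259.] 259 [ 436. -248.]
side ring1 0.66 [298. 225.] 207 [ 608. -204.]
side ring1 0.47 [286. 198.] 147 [652. -89.]
top bell 0.64 [184. 120.] 776 [768.  67.]
side bell 0.95 [288. 164.] 514 [749.  45.]
top socket 0.74 [242. 117.] 350 [781. -82.]
top socket 0.56 [247. 166.] 103 [654. -99.]
side socket 0.84 [325. 182.] 369 [773. -92.]
top switchbox 0.63 [338. 146.] 1007 [ 710. -331.]
top switchbox 0.62 [243. 119.] 328 [777. -84.]
side switchbox 0.75 [373. 232.] 1425 [ 716. -327.]
top pillar 0.62 [266. 274.] 108 [ 382. -150.]
side pillar 0.78 [195. 242.] 242 [ 377. -167.]
top insulator 0.65 [104. 218.] 580 [514. 265.]
side insulator 0.52 [292. 179.] 195 [711. -28.]
side insulator 0.34 [315. 362.] 5399 [ 406. -527.]
top driver 0.66 [346. 230.] 391 [ 495. -358.]
side hood 0.83 [318. 362.] 5254 [ 393. -547.]
```

View pics/top.png

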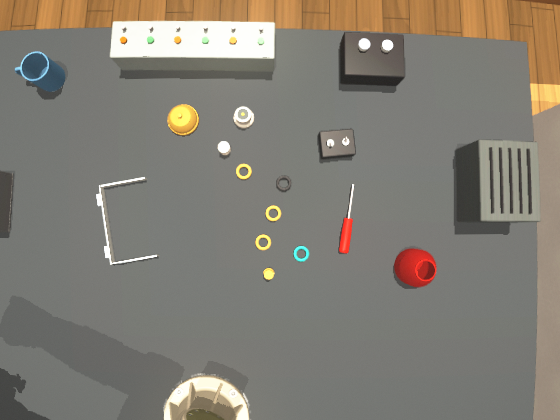

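View pics/side.png

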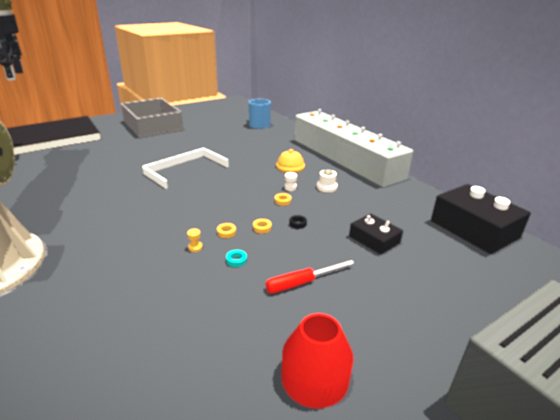

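The top picture shows three yellow brass rings at (244,171), (273,213) and (263,242). The look-alikes are the black ring at (284,184) and the turquoise ring at (301,254). The pen is at (100-158,180-263), with its mouth to the right. The side picture agrees: brass at (283,199), (262,226) and (227,230), black at (298,222), turquoise at (236,258). Only the three yellow ones fit the description, and I'll confirm them in a crop.

```bash
cat >> h.py <<'E'
def blobs(c,z=7):
    hsv=cv2.cvtColor(c['img'],cv2.COLOR_BGR2HSV)
    m=cv2.inRange(hsv,(18,120,70),(34,255,255)); m=cv2.morphologyEx(m,cv2.MORPH_CLOSE,np.ones((3,3)))
    out=[]
    for k in cv2.findContours(m,cv2.RETR_EXTERNAL,cv2.CHAIN_APPROX_NONE)[0]:
        if cv2.contourArea(k)<40: continue
        (x,y),r=cv2.minEnclosingCircle(k); h=cv2.convexHull(k);M=cv2.moments(h);p=(M['m10']/M['m00'],M['m01']/M['m00'])
        out.append((np.round(p,1),round(r,1),np.round(w(p,c,z)[:2])))
    return out
E
python3 - <<'E'
from h import *
c=get_image('top')
cr=cv2.resize(c['img'][95:295,85:325],None,fx=3.3,fy=3,interpolation=cv2.INTER_CUBIC)
cr=cv2.resize(c['img'][100:290,85:325],None,fx=3.1,fy=3.1,interpolation=cv2.INTER_CUBIC);cv2.imwrite('pics/crop.png',cr);print(cr.shape)
for b in blobs(c): print(*b)
for n,z,p in [('black',7,(284,183.5)),('turq',7,(301,254)),('ins',40,(224,147)),('pillar',40,(268.5,274)),('pen tl',24,(101,187)),('tr',24,(145,179)),('bl',24,(111,263)),('br',24,(157,257))]: print(n,np.round(w(p,c,z)[:2]))
E
```

```text
(589, 744, 3)
[268.2 273.4] 5.8 [ 380. -156.]
[262.7 241.7] 7.9 [ 461. -140.]
[272.9 212.7] 7.8 [ 537. -166.]
[243.4 171. ] 7.8 [645. -86.]
[182.7 119.1] 15.6 [782.  80.]
[544.2  96.4] 19.2 [ 881. -937.]
black [ 614. -193.]
turq [ 431. -240.]
ins [702. -37.]
pillar [ 382. -157.]
pen tl [595. 285.]
tr [618. 169.]
bl [399. 250.]
br [418. 130.]
```

View pics/crop.png

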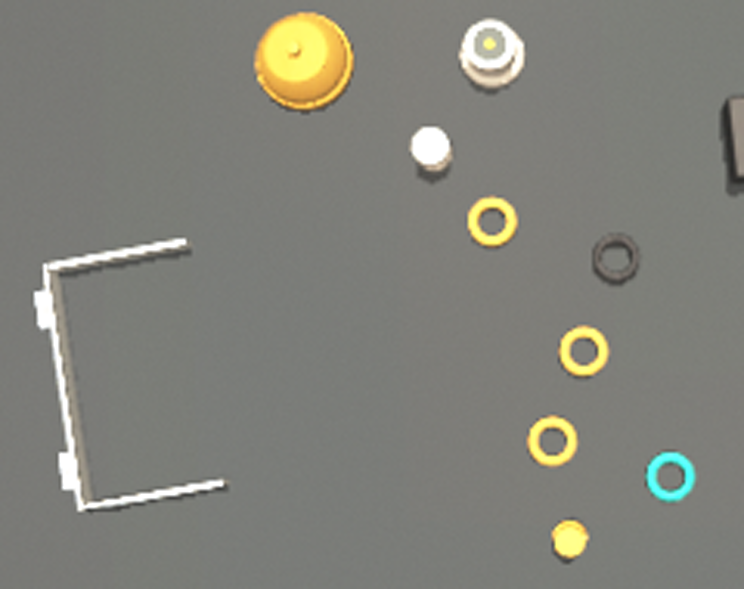

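The crop confirms it: the yellow rings are brass and the dark and cyan ones are the look-alikes. Plan: hold the fingers about 26 mm apart as a cradle, and push each ring from behind along +y. First I move above and behind ring A (645,-86).

```bash
python3 -m jog '[{"slide":[0.26,-0.354,-0.057],"rot":[0,0,-0.0735],"hand":0.39},{"slide":[0.26,-0.354,-0.057],"rot":[0,0,-0.0735],"hand":0.39},{"slide":[0.26,-0.354,-0.057],"rot":[0,0,-0.0735],"hand":0.39},{"slide":[0.26,-0.354,-0.057],"rot":[0,0,-0.0735],"hand":0.39},{"slide":[0.26,-0.354,-0.057],"rot":[0,0,-0.0735],"hand":0.39},{"slide":[0.26,-0.354,-0.057],"rot":[0,0,-0.0735],"hand":0.39},{"slide":[0.26,-0.354,-0.057],"rot":[0,0,-0.0735],"hand":0.39},{"slide":[0.26,-0.354,-0.057],"rot":[0,0,-0.0735],"hand":0.39}]' 40
python3 -m jog '[{"slide":[0.26,-0.354,-0.057],"rot":[0,0,-0.0735],"hand":0.39},{"slide":[0.26,-0.354,-0.057],"rot":[0,0,-0.0735],"hand":0.39},{"slide":[0.26,-0.354,-0.057],"rot":[0,0,0],"hand":0.39},{"slide":[0.26,-0.354,-0.057],"rot":[0,0,0],"hand":0.39},{"slide":[0.26,-0.354,-0.057],"rot":[0,0,0],"hand":0.39},{"slide":[0.26,-0.354,-0.057],"rot":[0,0,0],"hand":0.39},{"slide":[0.26,-0.354,-0.057],"rot":[0,0,0],"hand":0.39},{"slide":[0.26,-0.354,-0.057],"rot":[0,0,0],"hand":0.39}]'
python3 -m jog '[{"slide":[0.26,-0.354,-0.057],"rot":[0,0,0],"hand":0.39},{"slide":[0.26,-0.354,-0.057],"rot":[0,0,0],"hand":0.39},{"slide":[0.26,-0.354,-0.057],"rot":[0,0,0],"hand":0.39},{"slide":[0.26,-0.354,-0.057],"rot":[0,0,0],"hand":0.39},{"slide":[0.26,-0.354,-0.057],"rot":[0,0,0],"hand":0.39},{"slide":[0.26,-0.354,-0.057],"rot":[0,0,0],"hand":0.39},{"slide":[0.26,-0.354,-0.057],"rot":[0,0,0],"hand":0.39},{"slide":[0.26,-0.354,-0.057],"rot":[0,0,0],"hand":0.39}]'
```

```text
t: 1.72
ee_pos: [319.3, 326.6, 194.9]
eef_rot: [3.141, -0.0, 1.945]
ft_force: [0.8, 1.0, -0.1]
gripper_width: 26.3
gripper_force: 0.0
t: 2.38
ee_pos: [485.8, 99.8, 158.4]
eef_rot: [3.141, -0.0, 1.719]
ft_force: [0.6, 0.9, 0.9]
gripper_width: 26.0
gripper_force: 0.0
t: 3.05
ee_pos: [652.2, -126.7, 121.6]
eef_rot: [3.141, -0.0, 1.719]
ft_force: [-0.4, -0.4, 0.8]
gripper_width: 26.2
gripper_force: 0.0
```

```bash
python3 -m jog '[{"slide":[0,0,-0.245],"rot":[0,0,0],"hand":0.39},{"slide":[0,0,-0.245],"rot":[0,0,0],"hand":0.39},{"slide":[0,0,-0.245],"rot":[0,0,0],"hand":0.39},{"slide":[0,0,-0.245],"rot":[0,0,0],"hand":0.39},{"slide":[0,0,-0.245],"rot":[0,0,0],"hand":0.39},{"slide":[0,0,-0.245],"rot":[0,0,0],"hand":0.39},{"slide":[0,0,0],"rot":[0,0,0],"hand":0.39}]'
python3 -m jog '[{"slide":[-0.036,0.1,0],"rot":[0,0,0],"hand":0.39},{"slide":[-0.036,0.1,0],"rot":[0,0,0],"hand":0.39},{"slide":[-0.036,0.1,0],"rot":[0,0,0],"hand":0.39},{"slide":[-0.036,0.141,0],"rot":[0,0,0],"hand":0.39},{"slide":[-0.036,0.141,0],"rot":[0,0,0],"hand":0.39},{"slide":[-0.036,0.141,0],"rot":[0,0,0],"hand":0.39}]'
python3 - <<'E'
from h import *
c=get_image('side');cv2.imwrite('pics/s2.png',cv2.resize(c['img'][120:280,130:370],None,fx=3.1,fy=3.1,interpolation=cv2.INTER_CUBIC))
c=get_image('top')
for b in blobs(c): print(*b)
E
```

```text
t: 3.63
ee_pos: [650.4, -125.0, 1.3]
eef_rot: [-3.139, -0.001, 1.719]
ft_force: [-0.8, 0.3, 0.7]
gripper_width: 26.3
gripper_force: 0.0
t: 4.13
ee_pos: [633.9, -65.8, 4.9]
eef_rot: [3.141, 0.0, 1.72]
ft_force: [-0.2, -0.5, 0.4]
gripper_width: 25.9
gripper_force: 0.3
[268.2 273.5] 5.8 [ 379. -156.]
[262.9 241.7] 7.9 [ 461. -141.]
[273.  212.7] 7.8 [ 537. -166.]
[174.8 115.4] 13.5 [792. 102.]
```

View pics/s2.png

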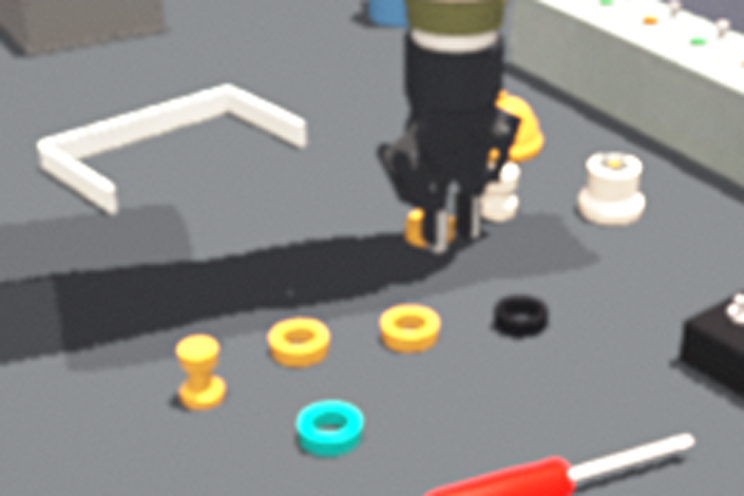

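Ring A sits in the cradle at the crop's (428,225), and nothing else has moved. I continue into the pen.

```bash
python3 -m jog '[{"slide":[-0.036,0.146,0],"rot":[0,0,0],"hand":0.39},{"slide":[-0.036,0.146,0],"rot":[0,0,0],"hand":0.39},{"slide":[-0.036,0.146,0],"rot":[0,0,0],"hand":0.39},{"slide":[-0.036,0.146,0],"rot":[0,0,0],"hand":0.39},{"slide":[-0.036,0.146,0],"rot":[0,0,0],"hand":0.39},{"slide":[-0.036,0.146,0],"rot":[0,0,0],"hand":0.39},{"slide":[-0.036,0.146,0],"rot":[0,0,0],"hand":0.39},{"slide":[-0.036,0.146,0],"rot":[0,0,0],"hand":0.39}]'
python3 -m jog '[{"slide":[-0.036,0.146,0],"rot":[0,0,0],"hand":0.39},{"slide":[-0.036,0.146,0],"rot":[0,0,0],"hand":0.39},{"slide":[-0.036,0.146,0],"rot":[0,0,0],"hand":0.39},{"slide":[-0.036,0.146,0],"rot":[0,0,0],"hand":0.39},{"slide":[-0.036,0.146,0],"rot":[0,0,0],"hand":0.39},{"slide":[-0.036,0.146,0],"rot":[0,0,0],"hand":0.39},{"slide":[-0.036,0.146,0],"rot":[0,0,0],"hand":0.39},{"slide":[-0.036,0.146,0],"rot":[0,0,0],"hand":0.39}]'
python3 -m jog '[{"slide":[-0.036,0.146,0],"rot":[0,0,0],"hand":0.39},{"slide":[-0.036,0.146,0],"rot":[0,0,0],"hand":0.39},{"slide":[-0.036,0.146,0],"rot":[0,0,0],"hand":0.39},{"slide":[-0.036,0.146,0],"rot":[0,0,0],"hand":0.39},{"slide":[-0.036,0.146,0],"rot":[0,0,0],"hand":0.39},{"slide":[-0.03,0.12,0],"rot":[0,0,0],"hand":0.39},{"slide":[-0.02,0.08,0],"rot":[0,0,0],"hand":0.39},{"slide":[-0.01,0.04,0],"rot":[0,0,0],"hand":0.39}]'
python3 - <<'E'
from h import *
c=get_image('side');cv2.imwrite('pics/s3.png',cv2.resize(c['img'][120:280,130:370],None,fx=3.1,fy=3.1,interpolation=cv2.INTER_CUBIC))
E
```

```text
t: 4.9
ee_pos: [610.8, 27.4, 4.3]
eef_rot: [3.141, 0.0, 1.719]
ft_force: [0.6, -0.8, 0.5]
gripper_width: 26.3
gripper_force: 0.5
t: 5.57
ee_pos: [587.7, 120.7, 4.3]
eef_rot: [3.142, 0.0, 1.719]
ft_force: [-0.4, -0.7, 0.1]
gripper_width: 26.3
gripper_force: 0.5
t: 6.23
ee_pos: [568.4, 198.3, 4.3]
eef_rot: [-3.142, -0.0, 1.72]
ft_force: [0.2, -0.3, 1.1]
gripper_width: 26.1
gripper_force: 0.6
```

View pics/s3.png

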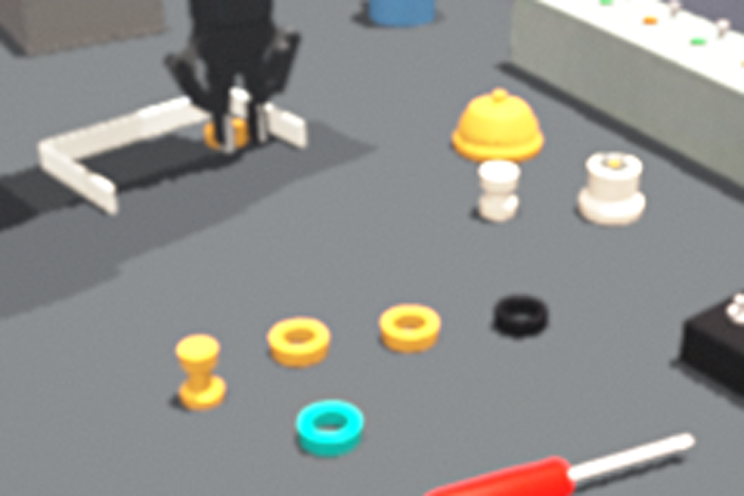

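Ring A is inside the pen at about (564,224). I push it a little further, back off, lift, and move above and behind ring C (461,-140).

```bash
python3 -m jog '[{"slide":[-0.015,0.06,0],"rot":[0,0,0],"hand":0.39},{"slide":[-0.015,0.06,0],"rot":[0,0,0],"hand":0.39},{"slide":[-0.01,0.05,0],"rot":[0,0,0],"hand":0.39},{"slide":[0,0,0],"rot":[0,0,0],"hand":0.39},{"slide":[0.01,-0.05,0],"rot":[0,0,0],"hand":0.39},{"slide":[0.01,-0.05,0],"rot":[0,0,0],"hand":0.39},{"slide":[0,0,0.3],"rot":[0,0,0],"hand":0.39},{"slide":[0,0,0.3],"rot":[0,0,0],"hand":0.39}]'
python3 -m jog '[{"slide":[0,0,0.3],"rot":[0,0,0],"hand":0.39},{"slide":[-0.088,-0.343,0.1],"rot":[0,0,0],"hand":0.39},{"slide":[-0.088,-0.343,0],"rot":[0,0,0],"hand":0.39},{"slide":[-0.088,-0.343,0],"rot":[0,0,0],"hand":0.39},{"slide":[-0.088,-0.343,0],"rot":[0,0,0],"hand":0.39},{"slide":[-0.088,-0.343,0],"rot":[0,0,0],"hand":0.39},{"slide":[-0.088,-0.343,0],"rot":[0,0,0],"hand":0.39},{"slide":[-0.088,-0.343,0],"rot":[0,0,0],"hand":0.39}]'
python3 -m jog '[{"slide":[-0.088,-0.343,0],"rot":[0,0,0],"hand":0.39},{"slide":[-0.088,-0.343,0],"rot":[0,0,0],"hand":0.39},{"slide":[-0.088,-0.343,0],"rot":[0,0,0],"hand":0.39},{"slide":[-0.088,-0.343,0],"rot":[0,0,0],"hand":0.39},{"slide":[-0.088,-0.343,0],"rot":[0,0,0],"hand":0.39},{"slide":[-0.088,-0.343,0],"rot":[0,0,0],"hand":0.39},{"slide":[-0.088,-0.343,0],"rot":[0,0,0],"hand":0.39},{"slide":[0,0,0],"rot":[0,0,0],"hand":0.39}]'
python3 - <<'E'
from h import *
c=get_image('top')
for b in blobs(c): print(*b)
print(get_state()['ee_pos'])
E
```

```text
t: 6.95
ee_pos: [565.6, 201.5, 51.0]
eef_rot: [-3.137, 0.0, 1.718]
ft_force: [0.9, 0.5, 0.3]
gripper_width: 26.2
gripper_force: 0.0
t: 7.62
ee_pos: [517.4, 8.8, 84.4]
eef_rot: [3.141, 0.0, 1.719]
ft_force: [0.3, 0.1, -0.5]
gripper_width: 26.3
gripper_force: 0.0
t: 8.28
ee_pos: [468.0, -186.3, 84.6]
eef_rot: [3.141, 0.003, 1.714]
ft_force: [0.4, -0.8, 0.2]
gripper_width: 26.1
gripper_force: 0.0
[270.7 210.2] 7.4 [ 544. -160.]
[120.4 200. ] 7.7 [563. 238.]
[182.9 119.4] 15.6 [782.  79.]
[ 468.10404951 -184.26720832   84.44689702]
```

Ring A is at (563,238), which is pen x≈61 at depth 78. Now I descend behind ring C and push.

```bash
python3 -m jog '[{"slide":[0,0,-0.25],"rot":[0,0,0],"hand":0.39},{"slide":[0,0,-0.25],"rot":[0,0,0],"hand":0.39},{"slide":[0,0,-0.25],"rot":[0,0,0],"hand":0.39},{"slide":[0,0,-0.25],"rot":[0,0,0],"hand":0.39},{"slide":[0,0,0],"rot":[0,0,0],"hand":0.39},{"slide":[0,0.09,0],"rot":[0,0,0],"hand":0.39},{"slide":[0,0.09,0],"rot":[0,0,0],"hand":0.39},{"slide":[0.007,0.1,0],"rot":[0,0,0],"hand":0.39}]'
python3 -m jog '[{"slide":[0.008,0.144,0],"rot":[0,0,0],"hand":0.39},{"slide":[0.008,0.144,0],"rot":[0,0,0],"hand":0.39},{"slide":[0.008,0.144,0],"rot":[0,0,0],"hand":0.39},{"slide":[0.008,0.144,0],"rot":[0,0,0],"hand":0.39},{"slide":[0.008,0.144,0],"rot":[0,0,0],"hand":0.39},{"slide":[0.008,0.144,0],"rot":[0,0,0],"hand":0.39},{"slide":[0.008,0.144,0],"rot":[0,0,0],"hand":0.39},{"slide":[0.008,0.144,0],"rot":[0,0,0],"hand":0.39}]'
python3 -m jog '[{"slide":[0.008,0.144,0],"rot":[0,0,0],"hand":0.39},{"slide":[0.008,0.144,0],"rot":[0,0,0],"hand":0.39},{"slide":[0.008,0.144,0],"rot":[0,0,0],"hand":0.39},{"slide":[0.008,0.144,0],"rot":[0,0,0],"hand":0.39},{"slide":[0.008,0.144,0],"rot":[0,0,0],"hand":0.39},{"slide":[0.008,0.144,0],"rot":[0,0,0],"hand":0.39},{"slide":[0.008,0.144,0],"rot":[0,0,0],"hand":0.39},{"slide":[0.008,0.144,0],"rot":[0,0,0],"hand":0.39}]'
python3 - <<'E'
from h import *
c=get_image('side');cv2.imwrite('pics/s4.png',cv2.resize(c['img'][120:280,130:370],None,fx=3.1,fy=3.1,interpolation=cv2.INTER_CUBIC))
E
```

```text
t: 9.0
ee_pos: [470.0, -158.6, 5.5]
eef_rot: [3.14, 0.001, 1.719]
ft_force: [0.3, 0.4, -0.1]
gripper_width: 26.1
gripper_force: 0.2
t: 9.67
ee_pos: [474.4, -65.6, 4.3]
eef_rot: [3.141, 0.0, 1.719]
ft_force: [0.6, -1.4, 0.4]
gripper_width: 26.0
gripper_force: 0.6
t: 10.33
ee_pos: [479.4, 26.5, 4.3]
eef_rot: [3.142, -0.0, 1.719]
ft_force: [0.5, -0.7, 0.8]
gripper_width: 26.1
gripper_force: 0.6
```

View pics/s4.png

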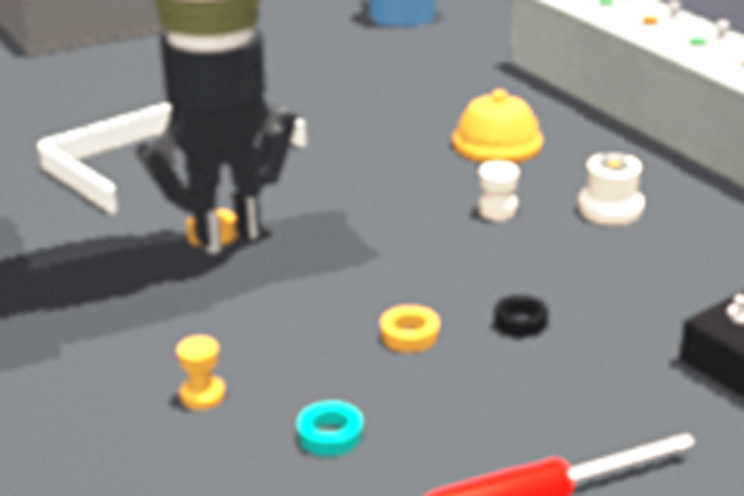

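Ring C rides in the cradle at the crop's (212,226). I carry on into the pen, then lift and go behind ring B.

```bash
python3 -m jog '[{"slide":[0.006,0.137,0],"rot":[0,0,0],"hand":0.39},{"slide":[0.006,0.137,0],"rot":[0,0,0],"hand":0.39},{"slide":[0.006,0.137,0],"rot":[0,0,0],"hand":0.39},{"slide":[0.006,0.137,0],"rot":[0,0,0],"hand":0.39},{"slide":[0.006,0.137,0],"rot":[0,0,0],"hand":0.39},{"slide":[0.006,0.137,0],"rot":[0,0,0],"hand":0.39},{"slide":[0,0.137,0],"rot":[0,0,0],"hand":0.39},{"slide":[-0.015,0.137,0],"rot":[0,0,0],"hand":0.39}]'
python3 -m jog '[{"slide":[-0.028,0.14,0],"rot":[0,0,0],"hand":0.39},{"slide":[-0.028,0.14,0],"rot":[0,0,0],"hand":0.39},{"slide":[-0.028,0.14,0],"rot":[0,0,0],"hand":0.39},{"slide":[-0.028,0.14,0],"rot":[0,0,0],"hand":0.39},{"slide":[-0.028,0.14,0],"rot":[0,0,0],"hand":0.39},{"slide":[-0.024,0.12,0],"rot":[0,0,0],"hand":0.39},{"slide":[-0.016,0.08,0],"rot":[0,0,0],"hand":0.39},{"slide":[-0.01,0.05,0],"rot":[0,0,0],"hand":0.39}]'
python3 -m jog '[{"slide":[0,0,0],"rot":[0,0,0],"hand":0.39},{"slide":[0.01,-0.05,0],"rot":[0,0,0],"hand":0.39},{"slide":[0.01,-0.05,0],"rot":[0,0,0],"hand":0.39},{"slide":[0,0,0.3],"rot":[0,0,0],"hand":0.39},{"slide":[0,0,0.3],"rot":[0,0,0],"hand":0.39},{"slide":[0,0,0.3],"rot":[0,0,0],"hand":0.39},{"slide":[0.065,-0.34,0.1],"rot":[0,0,0],"hand":0.39},{"slide":[0.065,-0.34,0],"rot":[0,0,0],"hand":0.39}]'
python3 - <<'E'
from h import *
print(get_state()['ee_pos'])
c=get_image('top')
for b in blobs(c): print(*b)
E
```

```text
t: 11.05
ee_pos: [481.3, 114.2, 4.3]
eef_rot: [3.141, -0.0, 1.719]
ft_force: [-0.2, -0.3, -0.3]
gripper_width: 25.9
gripper_force: 0.2
t: 11.72
ee_pos: [465.6, 190.0, 4.3]
eef_rot: [3.142, 0.0, 1.72]
ft_force: [0.7, -0.6, 0.2]
gripper_width: 26.2
gripper_force: 0.2
t: 12.38
ee_pos: [480.1, 126.2, 87.1]
eef_rot: [3.136, 0.0, 1.721]
ft_force: [1.8, 0.0, 0.2]
gripper_width: 26.1
gripper_force: 0.0
[480.10405071 126.21251469  87.10909263]
[268.2 273.5] 5.8 [ 379. -156.]
[272.9 212.7] 7.8 [ 537. -166.]
[120.5 200. ] 7.8 [563. 238.]
[182.8 119.3] 15.7 [782.  79.]
```

```bash
python3 -m jog '[{"slide":[0.067,-0.35,0],"rot":[0,0,0],"hand":0.39},{"slide":[0.067,-0.35,0],"rot":[0,0,0],"hand":0.39},{"slide":[0.067,-0.35,0],"rot":[0,0,0],"hand":0.39},{"slide":[0.067,-0.35,0],"rot":[0,0,0],"hand":0.39},{"slide":[0.067,-0.35,0],"rot":[0,0,0],"hand":0.39},{"slide":[0.067,-0.35,0],"rot":[0,0,0],"hand":0.39}]'
python3 -m jog '[{"slide":[0.067,-0.35,0],"rot":[0,0,0],"hand":0.39},{"slide":[0.067,-0.35,0],"rot":[0,0,0],"hand":0.39},{"slide":[0.067,-0.35,0],"rot":[0,0,0],"hand":0.39},{"slide":[0.067,-0.35,0],"rot":[0,0,0],"hand":0.39},{"slide":[0.067,-0.35,0],"rot":[0,0,0],"hand":0.39},{"slide":[0.067,-0.35,0],"rot":[0,0,0],"hand":0.39},{"slide":[0,0,0],"rot":[0,0,0],"hand":0.39}]'
python3 - <<'E'
from h import *
print(get_state()['ee_pos'])
c=get_image('top');cv2.imwrite('pics/t5.png',cv2.resize(c['img'][100:290,85:325],None,fx=3.1,fy=3.1,interpolation=cv2.INTER_CUBIC))
for b in blobs(c): print(*b)
E
```

```text
t: 12.93
ee_pos: [509.8, -43.7, 84.2]
eef_rot: [-3.141, 0.0, 1.718]
ft_force: [0.7, 0.7, 0.5]
gripper_width: 26.1
gripper_force: 0.0
t: 13.52
ee_pos: [543.2, -215.6, 84.2]
eef_rot: [3.14, 0.003, 1.713]
ft_force: [0.9, 0.4, -0.0]
gripper_width: 26.1
gripper_force: 0.0
[ 543.21350607 -215.56334729   84.21506027]
[126.7 238. ] 7.9 [464. 217.]
[120.4 200. ] 7.6 [563. 238.]
[182.9 119.5] 15.7 [782.  79.]
```

View pics/t5.png

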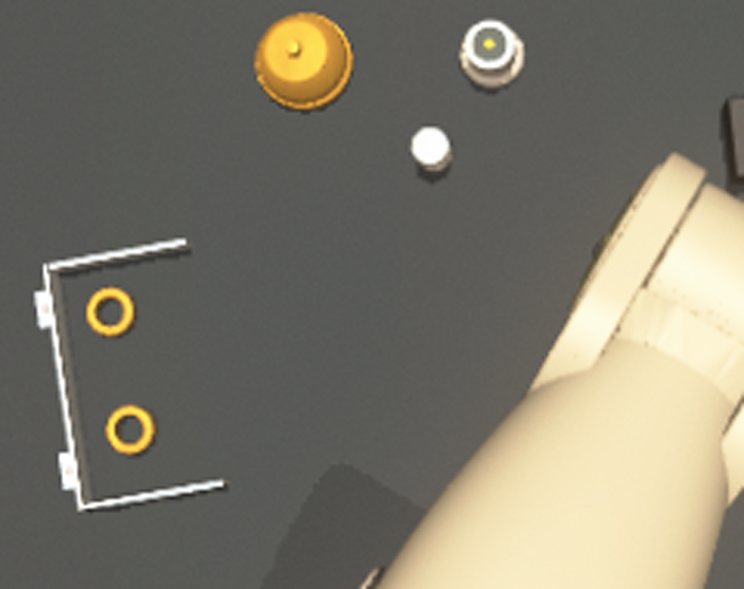

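Two rings lie in the pen at the crop's (110,312) and (130,429). Now ring B.

```bash
python3 -m jog '[{"slide":[0,0,-0.25],"rot":[0,0,0],"hand":0.39},{"slide":[0,0,-0.25],"rot":[0,0,0],"hand":0.39},{"slide":[0,0,-0.25],"rot":[0,0,0],"hand":0.39},{"slide":[0,0,-0.25],"rot":[0,0,0],"hand":0.39},{"slide":[0,0,0],"rot":[0,0,0],"hand":0.39},{"slide":[0,0.1,0],"rot":[0,0,0],"hand":0.39},{"slide":[-0.01,0.1,0],"rot":[0,0,0],"hand":0.39},{"slide":[-0.01,0.1,0],"rot":[0,0,0],"hand":0.39}]'
python3 -m jog '[{"slide":[-0.01,0.12,0],"rot":[0,0,0],"hand":0.39},{"slide":[-0.01,0.145,0],"rot":[0,0,0],"hand":0.39},{"slide":[-0.01,0.145,0],"rot":[0,0,0],"hand":0.39},{"slide":[-0.01,0.145,0],"rot":[0,0,0],"hand":0.39},{"slide":[-0.01,0.145,0],"rot":[0,0,0],"hand":0.39},{"slide":[-0.01,0.145,0],"rot":[0,0,0],"hand":0.39},{"slide":[-0.01,0.145,0],"rot":[0,0,0],"hand":0.39},{"slide":[-0.01,0.145,0],"rot":[0,0,0],"hand":0.39}]'
python3 -m jog '[{"slide":[-0.01,0.145,0],"rot":[0,0,0],"hand":0.39},{"slide":[-0.01,0.145,0],"rot":[0,0,0],"hand":0.39},{"slide":[-0.01,0.145,0],"rot":[0,0,0],"hand":0.39},{"slide":[-0.01,0.145,0],"rot":[0,0,0],"hand":0.39},{"slide":[-0.01,0.145,0],"rot":[0,0,0],"hand":0.39},{"slide":[-0.01,0.145,0],"rot":[0,0,0],"hand":0.39},{"slide":[-0.01,0.145,0],"rot":[0,0,0],"hand":0.39},{"slide":[-0.01,0.145,0],"rot":[0,0,0],"hand":0.39}]'
python3 - <<'E'
from h import *
print(get_state()['ee_pos'])
c=get_image('side');cv2.imwrite('pics/s6.png',cv2.resize(c['img'][120:280,130:370],None,fx=3.1,fy=3.1,interpolation=cv2.INTER_CUBIC))
E
```

```text
t: 14.23
ee_pos: [540.7, -184.5, 5.3]
eef_rot: [3.141, 0.0, 1.719]
ft_force: [-0.4, 0.1, -0.3]
gripper_width: 26.2
gripper_force: 0.1
t: 14.9
ee_pos: [534.2, -93.4, 4.3]
eef_rot: [3.141, 0.0, 1.719]
ft_force: [0.2, -0.4, 1.2]
gripper_width: 25.9
gripper_force: 0.6
t: 15.57
ee_pos: [527.7, -0.6, 4.2]
eef_rot: [-3.142, -0.0, 1.719]
ft_force: [0.9, -1.0, 0.4]
gripper_width: 26.2
gripper_force: 0.6
[527.69709281  -0.61692505   4.24909293]
```

View pics/s6.png

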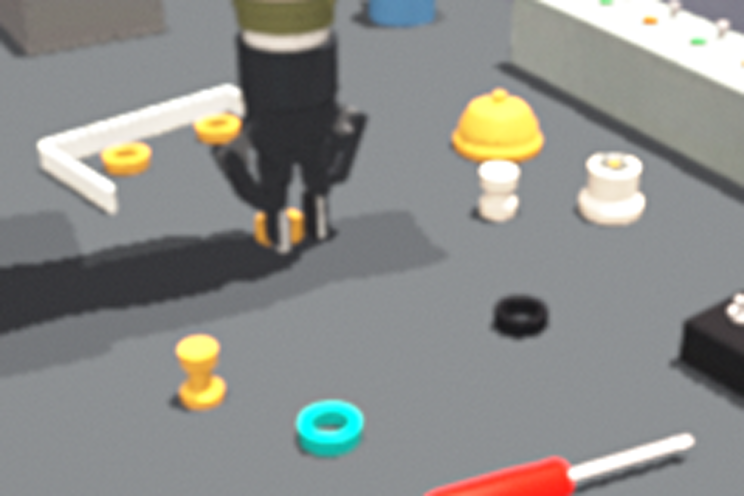

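Ring B rides well at the crop's (278,226). This is the last stretch, then backing off and lifting away.

```bash
python3 -m jog '[{"slide":[-0.007,0.145,0],"rot":[0,0,0],"hand":0.39},{"slide":[-0.007,0.145,0],"rot":[0,0,0],"hand":0.39},{"slide":[-0.007,0.145,0],"rot":[0,0,0],"hand":0.39},{"slide":[-0.007,0.145,0],"rot":[0,0,0],"hand":0.39},{"slide":[-0.007,0.145,0],"rot":[0,0,0],"hand":0.39},{"slide":[-0.007,0.145,0],"rot":[0,0,0],"hand":0.39},{"slide":[-0.007,0.145,0],"rot":[0,0,0],"hand":0.39},{"slide":[-0.007,0.145,0],"rot":[0,0,0],"hand":0.39}]'
python3 -m jog '[{"slide":[-0.007,0.145,0],"rot":[0,0,0],"hand":0.39},{"slide":[-0.007,0.145,0],"rot":[0,0,0],"hand":0.39},{"slide":[-0.007,0.145,0],"rot":[0,0,0],"hand":0.39},{"slide":[-0.007,0.145,0],"rot":[0,0,0],"hand":0.39},{"slide":[-0.007,0.145,0],"rot":[0,0,0],"hand":0.39},{"slide":[-0.007,0.13,0],"rot":[0,0,0],"hand":0.39},{"slide":[-0.007,0.1,0],"rot":[0,0,0],"hand":0.39},{"slide":[-0.007,0.08,0],"rot":[0,0,0],"hand":0.39}]'
python3 -m jog '[{"slide":[-0.005,0.05,0],"rot":[0,0,0],"hand":0.39},{"slide":[0,0,0],"rot":[0,0,0],"hand":0.39},{"slide":[0.01,-0.05,0],"rot":[0,0,0],"hand":0.39},{"slide":[0.01,-0.05,0],"rot":[0,0,0],"hand":0.39},{"slide":[0,0,0.3],"rot":[0,0,0],"hand":0.39},{"slide":[0,0,0.3],"rot":[0,0,0],"hand":0.39},{"slide":[0,0,0.3],"rot":[0,0,0],"hand":0.39},{"slide":[0,-0.3,0.3],"rot":[0,0,0],"hand":0.39}]'
python3 -m jog '[{"slide":[0,-0.35,0.2],"rot":[0,0,0],"hand":0.39},{"slide":[0,-0.35,0],"rot":[0,0,0],"hand":0.39},{"slide":[0,-0.35,0],"rot":[0,0,0],"hand":0.39},{"slide":[0,-0.35,0],"rot":[0,0,0],"hand":0.39},{"slide":[0,-0.35,0],"rot":[0,0,0],"hand":0.39},{"slide":[0,-0.35,0],"rot":[0,0,0],"hand":0.39},{"slide":[0,0,0],"rot":[0,0,0],"hand":0.39},{"slide":[0,0,0],"rot":[0,0,0],"hand":0.39}]'
python3 - <<'E'
from h import *
c=get_image('top');cv2.imwrite('pics/t7.png',c['img'])
M=np.array([518,149.5]);u=np.array([.981,.191]);v=np.array([-.191,.981])
for b in blobs(c): print(*b,np.round([(b[2]-M)@u,(b[2]-M)@v]))
E
```

```text
t: 16.28
ee_pos: [523.2, 92.3, 4.2]
eef_rot: [-3.142, -0.0, 1.719]
ft_force: [1.0, -0.4, -1.4]
gripper_width: 26.2
gripper_force: 0.1
t: 16.95
ee_pos: [518.8, 174.8, 4.3]
eef_rot: [3.142, 0.0, 1.72]
ft_force: [1.1, 0.4, -0.3]
gripper_width: 26.0
gripper_force: 0.2
t: 17.62
ee_pos: [520.2, 147.1, 101.3]
eef_rot: [3.141, -0.001, 1.722]
ft_force: [0.6, 0.4, 0.6]
gripper_width: 25.9
gripper_force: 0.0
t: 18.28
ee_pos: [519.9, -24.3, 116.3]
eef_rot: [3.141, -0.0, 1.715]
ft_force: [-0.2, 0.7, 0.6]
gripper_width: 25.9
gripper_force: 0.0
[268.3 273.4] 5.8 [ 380. -156.] [-194. -273.]
[182.8 119.3] 15.7 [782.  79.] [ 246. -120.]
```

View pics/t7.png

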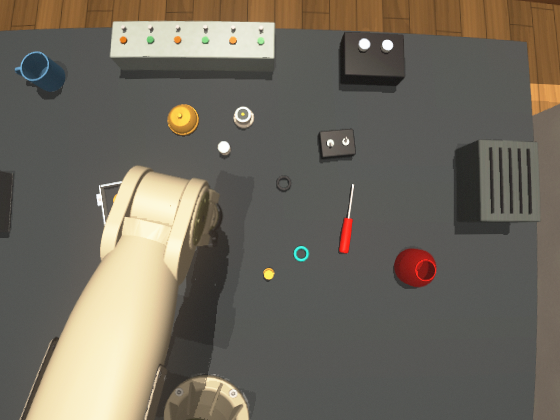

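The arm hides the pen at (100-200,170-260). The bystanders and look-alikes are unmoved. I'll move the arm further right and look again.

```bash
python3 -m jog '[{"slide":[0,-0.35,0.1],"rot":[0,0,0],"hand":0.39},{"slide":[0,-0.35,0.1],"rot":[0,0,0],"hand":0.39},{"slide":[0,-0.35,0],"rot":[0,0,0],"hand":0.39},{"slide":[0,-0.35,0],"rot":[0,0,0],"hand":0.39},{"slide":[0,-0.35,0],"rot":[0,0,0],"hand":0.39},{"slide":[0,-0.35,0],"rot":[0,0,0],"hand":0.39},{"slide":[0,0,0],"rot":[0,0,0],"hand":0.39},{"slide":[0,0,0],"rot":[0,0,0],"hand":0.39}]'
python3 - <<'E'
from h import *
c=get_image('top');cv2.imwrite('pics/t8.png',cv2.resize(c['img'][100:290,85:325],None,fx=3.1,fy=3.1,interpolation=cv2.INTER_CUBIC))
M=np.array([518,149.5]);u=np.array([.981,.191]);v=np.array([-.191,.981])
for b in blobs(c): print(*b,np.round([(b[2]-M)@u,(b[2]-M)@v]))
E
```

```text
t: 19.0
ee_pos: [520.1, -190.5, 132.1]
eef_rot: [3.142, -0.0, 1.718]
ft_force: [-0.3, -0.2, 0.1]
gripper_width: 25.8
gripper_force: 0.0
[126.7 237.9] 7.9 [464. 217.] [-40.  77.]
[132. 218.] 7.8 [516. 205.] [ 9. 55.]
[120.5 200. ] 7.6 [563. 238.] [61. 78.]
[182.9 119.6] 15.7 [781.  79.] [ 245. -119.]
```

View pics/t8.png

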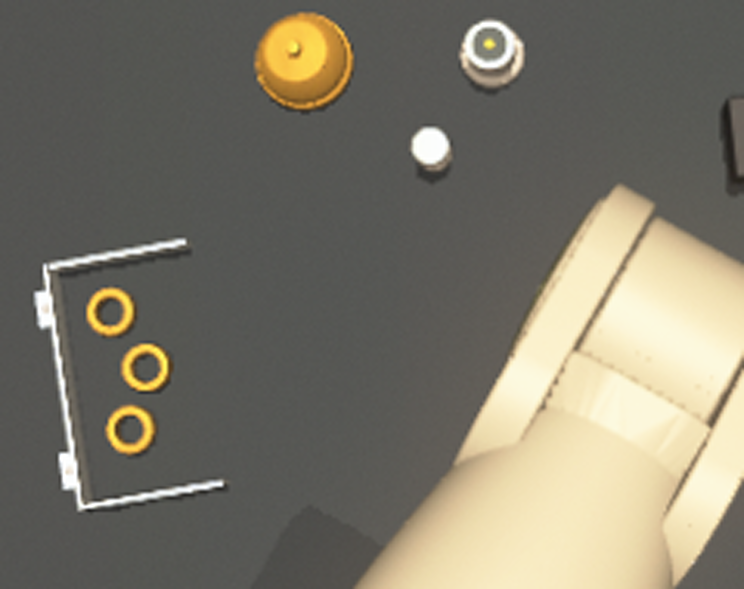

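All three rings lie flat, well inside the pen, at the crop's (110,312), (145,367) and (130,429).

```bash
python3 -c "
from workcell import close_job
print(close_job())"
```

```text
the job is handed in; nothing more can be done
None
```

All three brass rings were slid into the pen and lie flat and wholly inside it, the other things on the desk stand where they were, and the job was handed in at about 19 s of the 64 s allowed.

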